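Pack the second layer, then hold a desiccant canister over it in tongs

TASK

Lay the cardboard separator pad squarely on the lower layer of boxes in the packing tray, and then set the flat carton squarely on top of the pad. Then take up the tongs, close them on the desiccant canister that stands on the small scale, lift it and finish while still holding it in the tongs, still, a few centimetres above the middle of that carton, ready to be packed; the canister must never be touched by the gripper itself, only by the tongs. Leave the jars and the other things on the bench where they are.

Things in the scene. Friction and masses are not known exactly. Their poses are not given: they have to be found in the camera images.
- tray: Open cardboard packing tray, fixed to the bench, 140 (x) x 76 (y) mm outside, walls 3 mm thick and 22 mm high. The lower layer is fixed inside it: two white boxes end to end along x, together 118 x 50 mm, their flat top 38 mm above the bench, 16 mm above the walls. Origin: centre of the underside, on the bench (z = 0); x along its length, z up.
- stand: Fixed wooden block, 100 (x) x 46 (y) x 26 (high) mm, on which the separator pad lies. Origin: centre of the underside, on the bench. The pad lies along it, overhanging its sides by 8 mm and its ends by 10 mm.
- pad: Loose stiff brown cardboard separator pad, 120 (x) x 62 (y) x 6 (thick) mm, 25 g, lying flat on the stand. Origin: centre of its underside; x along its length, z up. Fits on the lower layer with its length along the tray's length.
- carton: Loose flat white carton with a grey band (the next layer), 120 (x) x 56 (y) x 22 (high) mm, about 90 g, lying flat on the bench. Origin: centre of its underside; x along its length, z up. It goes on the pad with its length along the tray's length.
- scale: Small low black scale with a steel pan, fixed to the bench. Pan 64 x 64 mm, its top 18 mm above the bench, on a 70 x 70 mm housing; a display 10 mm high reaches 74 mm from the centre towards its -x. Origin: centre of the pan, at bench level.
- canister: Loose white plastic cylinder (desiccant canister), diameter 26 mm, 30 mm tall, about 18 g, standing upright in the middle of the scale's pan. Origin: centre of its underside; z along its axis.
- tongs: Loose steel tongs with 50 mm long black grip patches, lying flat, 110 g, 22 mm high all over: two straight arms 6 mm thick, hinged at x = -95 mm to a 40 mm wide back, tips at x = +113 mm. Origin: midway between the arms, at their underside, by the grip patches and centre of mass; grip across y here. x points to the open jaws, z up. Width over the black patches at the origin: 59 mm open.
- tongs_jaw (a point): Point midway between the jaws, where a held canister's axis should be: 90 mm along the tongs' x from the tongs' origin, 11 mm above their underside. Jaw gap here: 56 mm open, 26 mm when the arms are parallel; the tips end 23 mm beyond, with lips turned 4 mm inward.
- tongs_left (a joint): Closing angle of each tongs arm (both move alike), rad: 0 open, 0.08 arms parallel = just closed on the canister, 44 mm wide over the patches at the origin; limit 0.16. Sprung open: about 6 N at the origin when open, 15 N when parallel. Squeezed to 53 mm at the origin they can be carried, with a jaw gap of about 44 mm.
- jar0: Bystander: amber jar with a white lid, diameter 72 mm, 115 mm tall, loose. Origin: centre of the underside.
- jar1: Bystander: amber jar with a white lid, diameter 72 mm, 115 mm tall, loose. Origin: centre of the underside.
- jar2: Bystander: amber jar with a white lid, diameter 72 mm, 115 mm tall, loose. Origin: centre of the underside.
- tape: Bystander: roll of tape standing on its flat side, diameter 90 mm, 45 mm high, loose. Origin: centre of the underside.
- cap: Bystander: white jar cap lying flat, diameter 42 mm, 14 mm high, loose. Origin: centre of the underside.
- marker: Bystander: black marker 120 x 13 x 13 mm, loose, along its x. Origin: centre of the underside.
- cup: Bystander: white open cup, rim diameter 80 mm, 120 mm tall, loose. Origin: centre of the underside.
Mind the look-alikes: they are no part of the job. Of the things shaped like the pad, the brown one is meant. What is shaped like the tongs but blue is not meant.

How it is judged:
On the way, in this order (a step that is already met when the one before it is completed fails the run):
1. the pad lies squarely on the lower layer, let go (horizontal distance between pad and tray below 0.014 m and angle between the x axis of pad and the x axis of tray, either way round below 0.16 rad and angle between pad's own z axis and vertical below 0.08 rad and z of pad in the frame of tray between 0.034 and 0.042 m and contact force between pad and the fingers below 0.1 N and linear speed of pad below 0.02 m/s), for 0.2 s.
2. the carton lies squarely on the pad, let go (horizontal distance between pad and tray below 0.014 m and angle between the x axis of each of pad, carton and the x axis of tray, either way round below 0.16 rad and angle between each of pad, carton's own z axis and vertical below 0.08 rad and z of pad in the frame of tray between 0.034 and 0.042 m and horizontal distance between carton and tray below 0.016 m and z of carton in the frame of tray between 0.04 and 0.048 m and contact force between carton and the fingers below 0.1 N and linear speed of carton below 0.02 m/s and contact force between carton and pad above 0.1 N), for 0.2 s.
3. the canister is lifted off the scale in the tongs (z of canister in the frame of scale above 0.03 m and contact force between canister and tongs above 0.5 N and contact force between tongs and the fingers above 1 N and contact force between canister and scale below 0.05 N), for 0.2 s.
At the end, for the whole second after the job is handed in: Pad within 14 mm of the tray centre, carton within 16 mm, both within 0.16 rad of it and flat in place. Gripper holds tongs (>1 N), tongs alone hold the canister (>0.5 N), underside 76-180 mm above the bench, within 40 mm of the carton centre, still; nothing else touched by tongs or canister (horizontal distance between pad and tray below 0.014 m and angle between the x axis of each of pad, carton and the x axis of tray, either way round below 0.16 rad and angle between each of pad, carton's own z axis and vertical below 0.08 rad and z of pad in the frame of tray between 0.034 and 0.042 m and horizontal distance between carton and tray below 0.016 m and z of carton in the frame of tray between 0.04 and 0.048 m and contact force between carton and pad above 0.1 N and contact force between canister and tongs above 0.5 N and contact force between tongs and the fingers above 1 N and contact force between each of canister, carton, pad and the fingers below 0.05 N and contact force between canister and the arm below 0.05 N and contact force between each of canister, tongs and carton below 0.05 N and contact force between tongs and tray below 0.05 N and contact force between tongs and pad below 0.05 N and height (world z) of canister between 0.076 and 0.18 m and horizontal distance between canister and carton below 0.04 m and linear speed of canister below 0.03 m/s); the arm keeps its last pose, push and grip.
It fails at once if the gripper or arm touches the canister itself (contact force between canister and the fingers above 0.2 N or contact force between canister and the arm above 0.2 N).
It fails at once if a bystander is moved by more than 30 mm (distance of any of jar0, jar1, jar2, tape, cap, marker, cup from where it was at the start of the episode above 0.03 m).
It also fails if it takes over 64 s, if anything falls off the work surface, if the arm or the gripper's body presses on something with over 40 N, if the wrist force passes 120 N, or if a joint passes its speed limit or range.

ROBOT

A 6-joint arm with a two-finger parallel gripper is mounted at the origin on the work surface. World frame = base frame: x ahead of the robot, y to its left, z up, the work surface at z = 0. Lengths are in m, angles in rad, forces in N, time in s.
With the tool pointing down it reaches from about 0.275 to 0.825 m from the base axis. Payload 4.9 kg.
Tool frame: the origin (TCP) lies midway between the tips of the shut fingers; the grasp point (between the pads) lies 19 mm behind it; z points along the fingers, y is the line along which they close (so a half turn about z gives the same grasp; the last joint's range is limited). The gripper opens to 85 mm and grips with 20 to 120 N. Pads are 22 mm wide; open, the fingers measure 114 mm over their backs; the gripper's body (76 mm by 85 mm) begins 54 mm behind the grasp point. The pads swing forward as they close: fully open they stand 13 mm farther back than shut.
Start: joints at [-1.456, 0.326, -0.193, 1.052, 0, 1.437], TCP at [0.135, -0.533, 0.231] pointing down, gripper open.
Joint ranges: [-2.65, 2.65], [-0.97, 1.79], [-1.3, 1.35], [-1.93, 2.1], [-1.47, 1.37], [-3.14, 3.14]. Speed limits (rad/s): [2.57, 2.57, 3.14, 3.14, 3.14, 3.14].

INTERFACE

Orientations are given as [roll, pitch, yaw] about the fixed x, y, z axes, in that order (R = Rz(yaw) Ry(pitch) Rx(roll)).
In Python, from plant import robot, eyes gives the robot as it stands. Calls block until the motion is done:
- robot.goto(position, orientation): joint-space move of the TCP to a pose.
- robot.movel(position, attitude=None, speed=0.15): straight line of the TCP; attitude=None keeps the orientation; speed is the mean speed in m/s.
- robot.movej(angles): joint-space move.
- robot.gripper_to(opening, grip_force=None): finger opening in m; grip_force is the grip in N (None keeps the last); returns when the fingers have stopped.
- robot.sleep(seconds).
- robot.ik(position, orientation): joint angles nearest the present ones, or None.
- robot.get_state(): the state.
- eyes.camera(name): name is "side" or "top"; returns the picture (480x640x3 uint8, red, green, blue); there is no depth.
- eyes.camera_info(name): a dict with "fx", "fy", "cx", "cy" (pixels), "k1" (the pictures are not rectified: a ray, as slopes to the right and down, at radius r is drawn at 1 + k1 r^2 times it, then the intrinsics apply), "R" (3x3) and "t" (3): a world point X has camera coordinates R X + t. Camera axes: x right, y down, z forward; pixel columns grow to the right and rows downward; lengths in m; the calibration is good to about 2 mm. A picture is of the moment at which its call begins. camera_info takes no time and is no camera call.
A pose or a line that the arm cannot do raises robot.MotionError and nothing moves.
- robot.job_done(): hands the job in; it is judged then, once.
The state is a dict: "time": time; "q": joint angles; "joint_velocities": joint speeds; "effort": joint torques, N m; "tcp_pos": TCP position; "tool_rot": TCP orientation; "contact_force": force on the tool from outside, world axes, zero at the start; "ft_torque": the same for the moment, N m; "gripper_width": finger opening in m; "finger_force": force on a finger pad.
Only numpy, scipy, OpenCV 4.12 (cv2) and the standard library are available. Lean on these libraries where they do the work, as an engineer would, in place of code of your own. Each camera call takes 0.05 s, during which the arm holds its last target. There are 200 camera calls.

## Working session

There is one attempt and no reset: what is moved stays moved. The work goes in short steps, each a Python script; the robot and the scene stay as the last script left them, time stands still between calls to the robot, and variables do not carry over. Pictures are saved under pics/ and viewed, at most 10 in all, crops included, and the job is handed in when it is done.

```bash
mkdir -p pics; ls; python3 - <<'E'
from plant import robot, eyes
import cv2
for n in("top","side"):
    cv2.imwrite(f"pics/{n}0.png",eyes.camera(n)[:,:,::-1]); print(n,eyes.camera_info(n))
print(robot.get_state())
E
```

```text
pics
top {'fx': 545.0986829300641, 'fy': 545.0986829300641, 'cx': 324.43492800593503, 'cy': 236.3304779884051, 'k1': -0.028110454367414533, 'R': array([[ 0.00324744, -0.99981727,  0.01883839],
       [-0.99321892, -0.00541416, -0.11613295],
       [ 0.11621372, -0.01833351, -0.99305501]]), 't': array([-0.02867179,  0.49782937,  1.51689311])}
side {'fx': 567.9624352976135, 'fy': 567.9624352976135, 'cx': 329.6193346709714, 'cy': 242.71878040204624, 'k1': -0.05106552399405033, 'R': array([[-0.96866787, -0.24769651, -0.01813813],
       [-0.1312901 ,  0.57269149, -0.80918933],
       [ 0.21082093, -0.78145435, -0.58726795]]), 't': array([0.47152677, 0.10647903, 1.17612204])}
{'time': 0.1, 'q': array([-1.45621934e+00,  3.26832958e-01, -1.93479901e-01,  1.05201016e+00,
       -2.43689651e-05,  1.43658980e+00]), 'joint_velocities': array([ 0.00092321, -0.00084875,  0.0023911 ,  0.00166447, -0.00051557,
        0.00015286]), 'effort': array([ 1.56054546e-03, -4.44237828e+01,  2.63038480e+01,  7.85258424e-03,
       -6.79906520e-05, -8.23196956e-06]), 'tcp_pos': array([ 0.13536406, -0.53254437,  0.2306017 ]), 'tool_rot': array([-3.14007643e+00, -1.80127229e-04,  2.48783397e-01]), 'contact_force': array([-0.16541534,  0.27366968, -0.19425134]), 'ft_torque': array([0.00056329, 0.02380761, 0.00927103]), 'finger_force': 0.0, 'gripper_width': 0.08533413947174275}
```

View pics/top0.png

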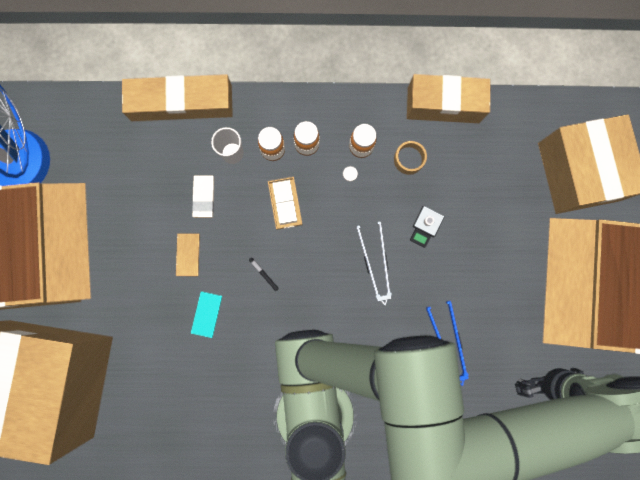

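View pics/side0.png

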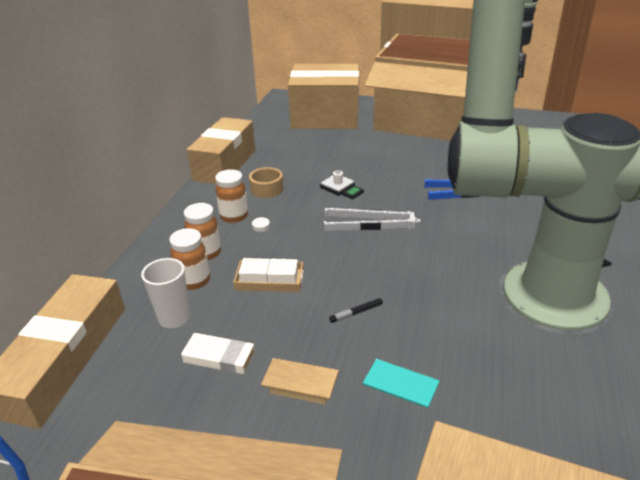

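The steel tongs at (375,262), brown pad at (187,255), carton (203,196), tray (285,203) and scale with canister (429,221) fit the description. The look-alikes are the teal pad at (206,315) and the blue tongs at (447,340). I'll confirm this in an enlarged crop.

```bash
python3 - <<'E'
import cv2
a=cv2.imread("pics/top0.png")
b=cv2.resize(a[165:315,165:455],None,fx=2.75,fy=2.75,interpolation=cv2.INTER_CUBIC)
cv2.imwrite("pics/crop.png",b)
h=cv2.cvtColor(a,cv2.COLOR_BGR2HSV)
for n,p in dict(pad=(187,255),cart=(203,186),band=(203,212),carts=(203,216),tray=(280,195),rim=(273,200),pan=(437,213),can=(430,220),bench=(230,260),arm=(365,255),patch=(368,265),arm2=(386,275)).items(): print(n,h[p[1],p[0]])
E
```

```text
pad [ 19 117 229]
cart [ 30   2 255]
band [ 20   3 255]
carts [ 15   2 254]
tray [ 15   2 255]
rim [ 18 119 229]
pan [ 99   8 230]
can [143   5 189]
bench [107  15 116]
arm [109  12 241]
patch [109  26 213]
arm2 [107  14 248]
```

View pics/crop.png

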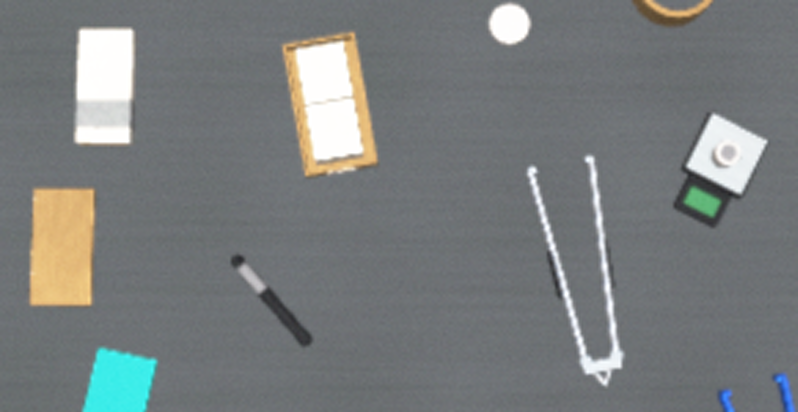

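The crop confirms the objects: the brown pad on its stand, the carton with its grey band, the white two-box tray, the steel tongs with black patches and jaws facing up in the image, and the scale with the canister and its display at lower left. Next I'll fit the silhouettes with the known sizes in both cameras.

```bash
cat > vis.py <<'E'
import numpy as np, cv2
from scipy.optimize import minimize
from plant import eyes
INFO={n:eyes.camera_info(n) for n in("top","side")}
S=8
def proj(n,X):
    i=INFO[n]; c=np.atleast_2d(X)@i["R"].T+i["t"]; s=c[:,:2]/c[:,2:]
    s=s*(1+i["k1"]*(s**2).sum(1,keepdims=True)); return s*[i["fx"],i["fy"]]+[i["cx"],i["cy"]]
def ray(n,px,z):
    i=INFO[n]; d=(np.array(px,float)-[i["cx"],i["cy"]])/[i["fx"],i["fy"]]; s=d.copy()
    for _ in range(10): s=d/(1+i["k1"]*(s@s))
    C=-i["R"].T@i["t"]; w=i["R"].T@np.r_[s,1]; return C+w*(z-C[2])/w[2]
def box(x0,x1,y0,y1,z0,z1): return np.array([[x,y,z] for x in(x0,x1) for y in(y0,y1) for z in(z0,z1)])
def cbox(l,w,z0,z1): return box(-l/2,l/2,-w/2,w/2,z0,z1)
def cyl(r,z0,z1): 
    a=np.linspace(0,2*np.pi,24); return np.array([[r*np.cos(t),r*np.sin(t),z] for t in a for z in(z0,z1)])
def fit(parts,guess,masks):
    """masks: {cam:(bbox u0,v0,u1,v1, boolean crop)}; pose=x,y,yaw maximising IoU"""
    big={n:cv2.resize(m.astype(np.float32),None,fx=S,fy=S,interpolation=cv2.INTER_LINEAR)>.5 for n,(b,m) in masks.items()}
    def cost(p,each=False):
        c,s=np.cos(p[2]),np.sin(p[2]); r=[]
        for n,(b,m) in masks.items():
            im=np.zeros(big[n].shape,np.uint8)
            for P in parts:
                Q=np.c_[c*P[:,0]-s*P[:,1]+p[0],s*P[:,0]+c*P[:,1]+p[1],P[:,2]]
                u=((proj(n,Q)-b[:2]+.5)*S).round().astype(np.int32)
                cv2.fillConvexPoly(im,cv2.convexHull(u),1)
            im=im>0; r.append(1-(im&big[n]).sum()/(im|big[n]).sum())
        return r if each else sum(r)
    best=None
    for dy in(-.1,0,.1):
        g=np.array(guess)+[0,0,dy]
        o=minimize(cost,g,method="Nelder-Mead",options=dict(initial_simplex=g+np.array([[0,0,0],[.012,0,0],[0,.012,0],[0,0,.12]]),xatol=1e-4,fatol=1e-4))
        if best is None or o.fun<best.fun: best=o
    return best.x.round(4),np.round(cost(best.x,True),3)
def mask(img,b,f):
    h=cv2.cvtColor(img[b[1]:b[3],b[0]:b[2]],cv2.COLOR_RGB2HSV).astype(int); m=f(h[...,0],h[...,1],h[...,2])
    k,l,st,_=cv2.connectedComponentsWithStats(m.astype(np.uint8)); return b,(l==1+np.argmax(st[1:,4]))
brown=lambda h,s,v:(s>60)&(h<35)
white=lambda h,s,v:(v>165)&(s<60)
both=lambda h,s,v:brown(h,s,v)|white(h,s,v)
PAD=[cbox(.12,.062,.026,.032)]; STAND=[cbox(.1,.046,0,.026)]
CARTON=[cbox(.12,.056,0,.022)]
TRAY=[cbox(.14,.076,0,.022),cbox(.118,.05,.022,.038)]
E
cat > m1.py <<'E'
from vis import *
im={n:cv2.imread(f"pics/{n}0.png")[:,:,::-1].copy() for n in("top","side")}
def two(parts,px,z,yaw,bt,bs,ft,fs):
    g=ray("top",px,z); 
    mt,ms=mask(im["top"],bt,ft),mask(im["side"],bs,fs)
    gg=[g[0],g[1],yaw]
    return fit(parts,gg,{"top":mt}),fit(parts,gg,{"side":ms}),fit(parts,gg,{"top":mt,"side":ms})
for r in two(PAD+STAND,(187,255),.03,0,(165,225,212,285),(250,350,350,410),brown,brown): print("pad",*r)
for r in two(CARTON,(203,196),.02,0,(180,165,225,230),(170,325,265,380),white,lambda h,s,v:(v>130)&(s<60)): print("carton",*r)
for r in two(TRAY,(285,203),.03,.16,(255,165,315,240),(225,245,315,300),both,both): print("tray",*r)
b=(345,210,405,310); m=mask(im["top"],b,lambda h,s,v:(v>165)|(v<75))
arms=[]
for s in(1,-1):
    P=box(-.095,.113,.016,.022,0,.022); c,d=np.cos(.08),np.sin(.08)
    x,y=P[:,0]+.095,P[:,1]-.019; P=np.c_[-.095+c*x-d*y,.019+d*x+c*y,P[:,2]]; P[:,1]*=s; arms.append(P)
g=ray("top",(375,262),.011); print("tongs",*fit(arms+[box(-.105,-.092,-.02,.02,0,.022)],[g[0],g[1],.15],{"top":m}))
bs=(315,200,425,236)
print("tongs side",*fit(arms+[box(-.105,-.092,-.02,.02,0,.022)],[g[0],g[1],.15],{"side":mask(im["side"],bs,lambda h,s,v:(v>150)|(v<45))}))
pan=mask(im["top"],(405,195,455,255),lambda h,s,v:(v>150)&(s<60)); g=ray("top",(429,221),.018)
print("scale",*fit([cbox(.064,.064,.016,.018)],[g[0],g[1],-.45],{"top":pan}))
from plant import robot
a=im["top"]; 
for v in range(212,232,2): print(a[v,420:440].mean(1).astype(int))
print(ray("top",(429.5,220),.048), ray("side",(338,173),.048))
for n,p,z in (("jar0",(270,136),.115),("jar1",(306,131),.115),("jar2",(364,133),.115),("tape",(411,156),.045),("cap",(350,173),.014),("marker",(264,274),.013),("cup",(226,140),.12)): print(n,ray("top",p,z).round(3))
E
python3 m1.py
```

```text
pad [ 0.446   0.3596 -0.0035] [0.026]
pad [ 0.4472  0.3604 -0.0061] [0.021]
pad [0.4465 0.3603 0.0034] [0.031 0.025]
carton [6.162e-01 3.251e-01 2.000e-04] [0.049]
carton [0.6193 0.3239 0.0161] [0.099]
carton [0.6174 0.3247 0.0167] [0.062 0.113]
tray [0.5976 0.0887 0.1847] [0.031]
tray [0.5998 0.0893 0.1829] [0.036]
tray [0.5989 0.0889 0.186 ] [0.038 0.04 ]
tongs [ 0.4275 -0.1756  0.2025] [0.514]
tongs side [ 0.4273 -0.1881  0.2174] [0.655]
scale [ 0.5477 -0.3273 -0.4787] [0.033]
[119 212 240 241 240 242 242 242 241 241 238 238 238 237 235 227 174 144
 123 112]
[215 240 241 240 240 240 240 241 241 240 240 241 241 240 239 237 238 237
 233 227]
[238 240 240 239 239 239 236 235 245 248 246 239 242 242 240 240 239 240
 239 238]
[237 238 238 237 228 225 249 241 206 195 200 212 238 250 241 238 240 239
 240 240]
[240 238 236 216 170 226 249 206 189 188 187 191 216 245 242 240 240 239
 239 240]
[240 241 235 200 146 182 243 238 216 201 195 220 243 246 226 238 239 240
 239 239]
[237 239 238 233 194 144 147 192 234 247 247 245 242 238 236 238 238 238
 239 226]
[240 240 239 239 237 233 222 221 222 228 238 240 239 239 239 239 237 235
 216 117]
[200 232 237 239 239 238 238 240 238 240 240 240 240 241 241 241 238 216
 117  97]
[ 50  58  94 138 201 231 237 240 239 240 239 238 237 239 239 237 217 118
  97 111]
[ 0.54382728 -0.3228873   0.048     ] [ 0.54402354 -0.31744794  0.048     ]
jar0 [0.763 0.125 0.115]
jar1 [0.778 0.027 0.115]
jar2 [ 0.774 -0.133  0.115]
tape [ 0.73  -0.274  0.045]
cap [ 0.686 -0.101  0.014]
marker [0.391 0.144 0.013]
cup [0.75  0.244 0.12 ]
```

```bash
cat > m2.py <<'E'
from vis import *
a=cv2.imread("pics/top0.png"); 
h=cv2.cvtColor(a,cv2.COLOR_BGR2HSV)
b=(345,212,402,308); v=h[b[1]:b[3],b[0]:b[2],2].astype(int); m=v>165
ys,xs=np.nonzero(m); W=np.array([ray("top",(x+b[0],y+b[1]),.018)[:2] for x,y in zip(xs,ys)]); w=v[ys,xs]-120.
print(len(W),W.min(0),W.max(0))
ax=np.array([.98,.2]); 
for _ in range(4):
    n=np.array([-ax[1],ax[0]]); s=W@ax; d=W@n; L=s.max()
    sel=(s>L-.19)&(s<L-.03); c=np.polyfit(s[sel],d[sel],1)   # rough centre line
    res=d-np.polyval(c,s); l1=np.polyfit(s[sel&(res>0)],d[sel&(res>0)],1); l2=np.polyfit(s[sel&(res<0)],d[sel&(res<0)],1)
    k=(l1[0]+l2[0])/2; ax=ax+k*n; ax/=np.linalg.norm(ax)
n=np.array([-ax[1],ax[0]]); s=W@ax; d=W@n; mid=lambda t:(np.polyval(l1,t)+np.polyval(l2,t))/2
t=s.max()-.113; print("slopes",l1[0],l2[0],"gap at origin",np.polyval(l1,t)-np.polyval(l2,t),"extent",s.max()-s.min())
o=ax*t+n*mid(t); print("tongs",o,np.arctan2(ax[1],ax[0]))
pm=(h[...,2]<70); ys,xs=np.nonzero(pm[b[1]+30:b[3]-20,b[0]:b[2]]); print("patch",len(xs),ray("top",(xs.mean()+b[0],ys.mean()+b[1]+30),.011))
E
python3 m2.py
cat > mv.py <<'E'
from plant import robot
import numpy as np
P=np.pi
def at(x,y,z,yaw): return [x,y,z],[P,0,yaw]
def st():
    s=robot.get_state(); print(round(s["time"],2),s["tcp_pos"].round(4),s["tool_rot"].round(3),"w",round(s["gripper_width"],4),"ff",round(float(s["finger_force"]),2),"cf",s["contact_force"].round(1))
E
python3 - <<'E'
from mv import *
robot.goto(*at(.4465,.3603,.12,0)); st()
robot.movel([.4465,.3603,.012],speed=.15); st()
robot.gripper_to(.055,20); st()
robot.movel([.4465,.3603,.10],speed=.15); st()
from vis import *
for n in("top","side"): cv2.imwrite(f"pics/{n}1.png",eyes.camera(n)[:,:,::-1])
a=cv2.imread("pics/side1.png")[200:440,170:490]; cv2.imwrite("pics/c1.png",cv2.resize(a,None,fx=2.4,fy=2.4))
E
```

```text
415 [ 0.30776175 -0.21575241] [ 0.54447009 -0.11997463]
slopes 0.08263447261652175 -0.0826344714303367 gap at origin 0.04742671109532917 extent 0.2351961753603926
tongs [ 0.42757897 -0.17440719] 0.19747229402632757
patch 9 [ 0.41444894 -0.14747538  0.011     ]
3.46 [0.4469 0.3599 0.1201] [ 3.142e+00 -0.000e+00 -1.000e-03] w 0.0852 ff 0.0 cf [ 0.1 -0.4 -0.4]
4.33 [0.4472 0.3606 0.0127] [-3.141e+00 -1.000e-03 -0.000e+00] w 0.0854 ff 0.0 cf [ 0.   0.  -0.4]
4.67 [0.4474 0.3608 0.0133] [-3.14e+00 -2.00e-03  0.00e+00] w 0.0612 ff 21.67 cf [-0.5 -1.2  5.4]
5.41 [0.4459 0.3599 0.0993] [3.141e+00 1.000e-03 0.000e+00] w 0.0613 ff 21.91 cf [-0.8 -0.3 -0.6]
```

View pics/c1.png

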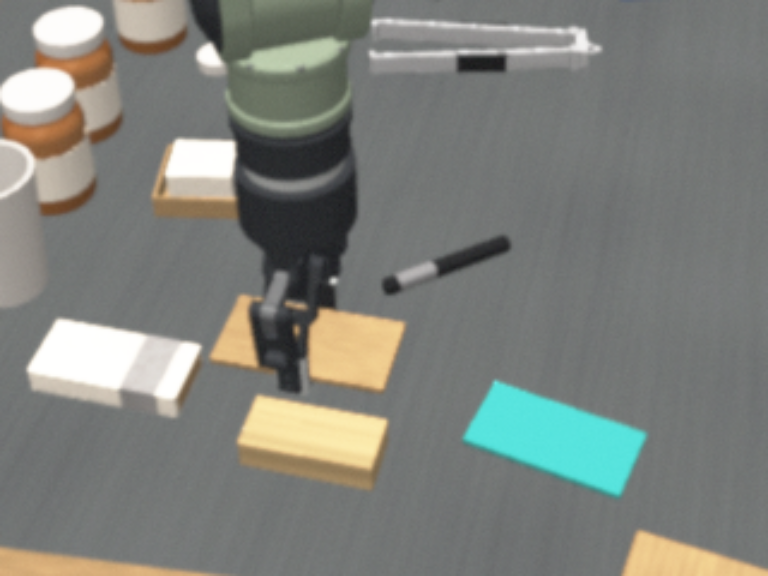

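The pad is held level with its stand left behind, and the finger tips reach about 8 mm below it. I'll place it and go straight on to the carton.

```bash
python3 - <<'E'
from mv import *
from vis import ray,INFO
import cv2
from plant import eyes
print("patch",ray("side",(370.8,226.3),.011))
robot.goto(*at(.599,.089,.09,.185))
robot.movel([.599,.089,.0255],speed=.1); st()
robot.gripper_to(.085); st()
robot.movel([.599,.089,.12],speed=.2)
robot.goto(*at(.6175,.3247,.10,.01)); st()
for n in("top","side"): cv2.imwrite(f"pics/{n}2.png",eyes.camera(n)[:,:,::-1])
E
python3 - <<'E'
from vis import *
im={n:cv2.imread(f"pics/{n}2.png")[:,:,::-1].copy() for n in("top","side")}
T=[cbox(.14,.076,0,.022),cbox(.12,.062,.038,.044)]
for n,b in (("top",(255,165,315,240)),("side",(225,235,315,300))):
    print(n,fit([T[1]],[.599,.089,.185],{n:mask(im[n],b,brown)}),fit(T,[.599,.089,.185],{n:mask(im[n],b,both)}))
a=im["side"][140:380,150:470,::-1]; b=im["top"][150:260,170:330,::-1]
cv2.imwrite("pics/c2.png",np.hstack([cv2.resize(a,(400,300)),cv2.resize(b,(400,300))]))
E
```

```text
patch [ 0.42058482 -0.1431514   0.011     ]
10.88 [0.599  0.089  0.0253] [-3.142  0.     0.185] w 0.0615 ff 22.39 cf [ 0.6  0.4 -0.1]
11.25 [0.5991 0.089  0.0256] [ 3.142 -0.     0.185] w 0.0851 ff 0.0 cf [ 0.1 -0.1 -0.4]
16.61 [0.6175 0.3247 0.1   ] [3.142 0.    0.01 ] w 0.0847 ff 0.0 cf [-0.2  1.  -0.9]
top (array([0.5982, 0.0898, 0.1509]), array([0.291])) (array([0.5978, 0.0885, 0.187 ]), array([0.029]))
side (array([0.5995, 0.0887, 0.1791]), array([0.415])) (array([0.5997, 0.0893, 0.175 ]), array([0.028]))
```

View pics/c2.png

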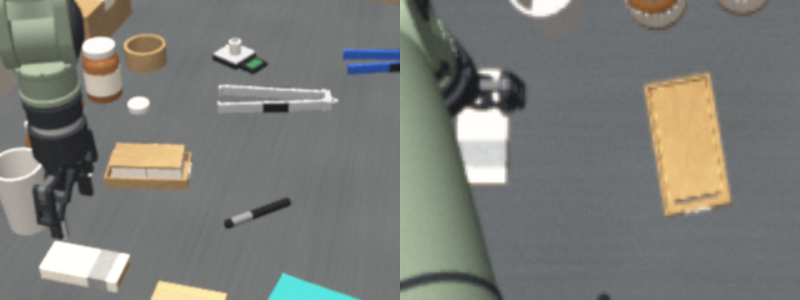

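The pad lies squarely on the lower layer, within about 1 mm and 0.01 rad. Next is the carton.

```bash
python3 - <<'E'
from mv import *
import cv2
from plant import eyes
robot.movel([.6175,.3247,.004],speed=.15); st()
robot.gripper_to(.048,25); st()
robot.movel([.6175,.3247,.11],speed=.15); st()
robot.goto(*at(.599,.089,.10,.185)); 
robot.movel([.599,.089,.049],speed=.1); st()
robot.gripper_to(.085); st()
robot.movel([.599,.089,.13],speed=.2)
robot.goto(*at(.4268,-.1745,.10,.1975)); st()
for n in("top","side"): cv2.imwrite(f"pics/{n}3.png",eyes.camera(n)[:,:,::-1])
E
python3 - <<'E'
from vis import *
im={n:cv2.imread(f"pics/{n}3.png")[:,:,::-1].copy() for n in("top","side")}
for n,b in (("top",(255,165,315,240)),("side",(225,225,315,300))):
    print(n,fit([cbox(.12,.056,.044,.066)],[.599,.089,.185],{n:mask(im[n],b,lambda h,s,v:(v>130)&(s<60))}))
a=im["side"][140:380,150:470,::-1]; b=im["top"][150:330,240:480,::-1]
cv2.imwrite("pics/c3.png",np.hstack([cv2.resize(a,(400,300)),cv2.resize(b,(400,300))]))
E
```

```text
17.5 [0.6182 0.325  0.0048] [-3.141e+00 -1.000e-03  1.000e-02] w 0.0852 ff 0.0 cf [ 0.3  0.5 -0.1]
17.88 [0.6185 0.3251 0.0054] [-3.141e+00 -2.000e-03  1.000e-02] w 0.0548 ff 27.76 cf [ 0.6 -0.5  6.1]
18.74 [0.6167 0.3244 0.1087] [3.141e+00 2.000e-03 1.000e-02] w 0.0553 ff 27.07 cf [-0.3  0.  -0.5]
24.13 [0.5989 0.089  0.0486] [-3.141  0.     0.185] w 0.0554 ff 28.22 cf [ 0.7 -0.6 -0.9]
24.54 [0.5991 0.089  0.0491] [ 3.142 -0.     0.185] w 0.0847 ff 0.0 cf [ 0.6 -0.2  1.4]
26.3 [ 0.4275 -0.1742  0.0999] [-3.141 -0.     0.198] w 0.0852 ff 0.0 cf [-0.6 -0.6  0.9]
top (array([0.5972, 0.0881, 0.1837]), array([0.046]))
side (array([0.5998, 0.0865, 0.1764]), array([0.285]))
```

View pics/c3.png

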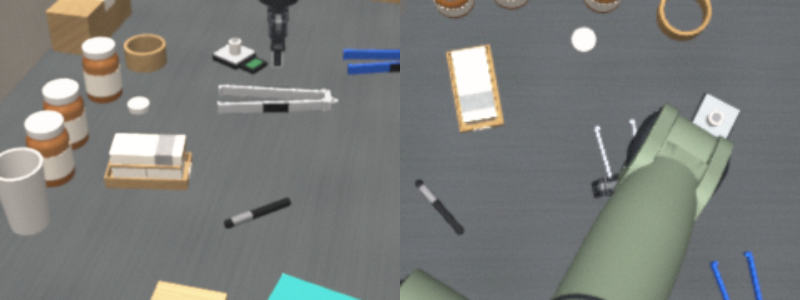

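The carton sits squarely on the pad. Now I'll take the tongs and hover over the canister.

```bash
python3 - <<'E'
from mv import *
import cv2, numpy as np
from plant import eyes
robot.movel([.4268,-.1745,.004],speed=.15); st()
robot.gripper_to(.0520,30); st()
robot.movel([.4268,-.1745,.11],speed=.12); st()
cx,cy,yaw=.545,-.3245,0
x,y=cx-.0895*np.cos(yaw),cy-.0895*np.sin(yaw)
robot.goto(*at(x,y,.075,yaw)); st()
im={n:eyes.camera(n)[:,:,::-1].copy() for n in("top","side")}
for n in im: cv2.imwrite(f"pics/{n}4.png",im[n])
cv2.imwrite("pics/c4.png",np.hstack([cv2.resize(im["side"][130:230,270:402],(400,303)),cv2.resize(im["top"][170:270,350:482],(400,303))]))
E
```

```text
27.19 [ 0.4274 -0.1745  0.0044] [ 3.141 -0.     0.198] w 0.0852 ff 0.0 cf [0.6 0.1 0.2]
27.62 [ 0.428  -0.1752  0.0054] [ 3.14e+00 -2.00e-03  1.97e-01] w 0.0522 ff 12.12 cf [-0.3  0.8  7.6]
28.66 [ 0.4263 -0.1742  0.1094] [-3.141e+00  1.000e-03  1.970e-01] w 0.0527 ff 9.76 cf [ 0.2  0.2 -1.8]
29.33 [ 0.4546 -0.3242  0.0737] [-3.139e+00  2.000e-03 -1.000e-03] w 0.0524 ff 9.76 cf [-0.5  0.1 -1.2]
```

View pics/c4.png

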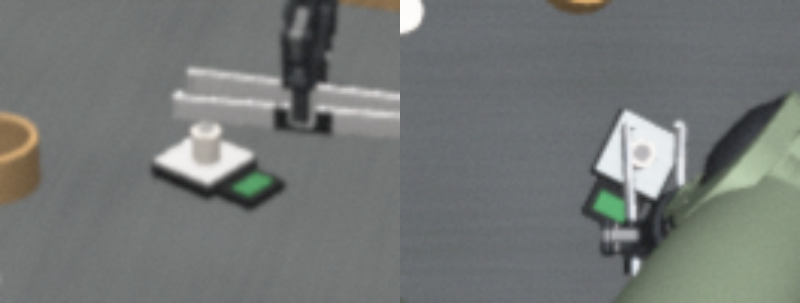

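```bash
python3 - <<'E'
from vis import *
for n,p,z in (("top",(425.2,211.3),.09),("top",(442.7,211.3),.09),("top",(430.2,220.2),.048),("side",(338.3,172.9),.048),("side",(338,182.1),.018)): print(n,ray(n,p,z).round(4))
for n in("top","side"): print(n,"pred jaw->canister px at .545,-.3245",proj(n,[.545,-.3245,.048]).round(1),"pred tips",proj(n,[[.567,-.305,.09],[.567,-.344,.09]]).round(1).tolist())
im=cv2.imread("pics/side0.png")[:,:,::-1].copy()
print("scale side",fit([cbox(.064,.064,.016,.018),cyl(.013,.018,.048)],[.546,-.324,-.47],{"side":mask(im,(310,160,370,202),lambda h,s,v:(v>110)&(s<60))}))
im=cv2.imread("pics/top0.png")[:,:,::-1].copy()
print("scale top all",fit([cbox(.07,.07,0,.018),box(-.074,0,-.018,.018,0,.01)],[.546,-.324,-.47],{"top":mask(im,(405,195,455,255),lambda h,s,v:(v>150)|(v<75)|(s>80))}))
E
```

```text
top [ 0.5617 -0.3025  0.09  ]
top [ 0.562  -0.3509  0.09  ]
top [ 0.5433 -0.3249  0.048 ]
side [ 0.5434 -0.3182  0.048 ]
side [ 0.5452 -0.3211  0.018 ]
top pred jaw->canister px at .545,-.3245 [[430.1 219.6]] pred tips [[426.1, 209.4], [440.2, 209.5]]
side pred jaw->canister px at .545,-.3245 [[338.3 171.7]] pred tips [[328.2, 160.2], [331.8, 153.5]]
scale side (array([ 0.5498, -0.3268, -0.3915]), array([0.815]))
scale top all (array([ 0.5463, -0.3259, -0.5351]), array([0.177]))
```

The canister is at about (0.545, -0.3235) and sits between the arms with roughly 7–9 mm to spare on each side. I'll lower the tongs around it, close and lift.

```bash
python3 - <<'E'
from mv import *
import cv2, numpy as np
from plant import eyes
robot.movel([.458,-.3235,.075],speed=.05)
robot.movel([.458,-.3235,.030],speed=.08); st()
robot.gripper_to(.038,45); st()
robot.sleep(.2); st()
robot.movel([.458,-.3235,.115],speed=.08); st()
im={n:eyes.camera(n)[:,:,::-1].copy() for n in("top","side")}
cv2.imwrite("pics/c5.png",np.hstack([cv2.resize(im["side"][110:210,270:402],(400,303)),cv2.resize(im["top"][170:270,350:482],(400,303))]))
E
```

```text
30.39 [ 0.4581 -0.3236  0.0301] [ 3.142 -0.     0.   ] w 0.0525 ff 9.76 cf [ 0.8 -0.5 -1. ]
30.62 [ 0.4584 -0.3239  0.0306] [ 3.141e+00 -1.000e-03  0.000e+00] w 0.0422 ff 47.28 cf [-0.3 -0.5 -0. ]
30.82 [ 0.4584 -0.3238  0.0304] [ 3.141e+00 -1.000e-03 -0.000e+00] w 0.0424 ff 47.31 cf [-0.2 -0.6 -1.2]
32.04 [ 0.4576 -0.3232  0.1144] [-3.141e+00  1.000e-03 -0.000e+00] w 0.042 ff 47.19 cf [-0.8  0.1 -2.2]
```

View pics/c5.png

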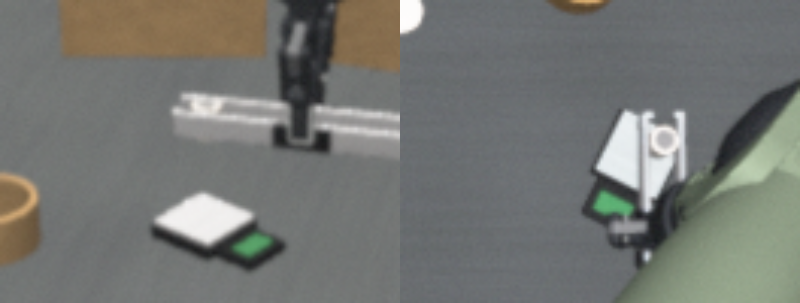

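The tongs hold the canister clear of the scale. I'll move it over the carton.

```bash
python3 - <<'E'
from mv import *
import cv2, numpy as np
from plant import eyes
robot.goto(*at(.5125,.0728,.128,.185)); robot.sleep(.4); st()
im={n:eyes.camera(n)[:,:,::-1].copy() for n in("top","side")}
cv2.imwrite("pics/c6.png",np.hstack([cv2.resize(im["side"][180:300,200:360],(400,300)),cv2.resize(im["top"][150:270,230:390],(400,300))]))
E
```

```text
34.02 [0.5125 0.0724 0.128 ] [-3.142  0.     0.184] w 0.0425 ff 47.21 cf [-0.4  0.1 -0.7]
```

View pics/c6.png

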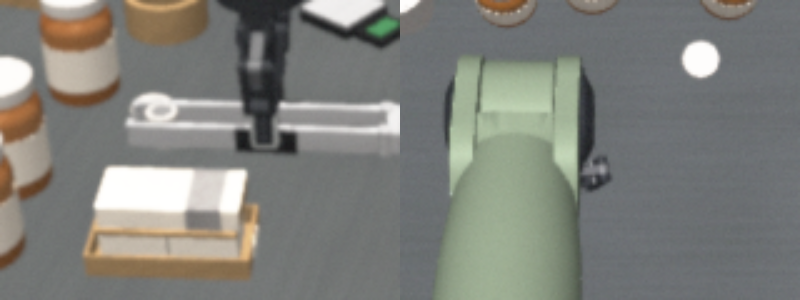

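```bash
python3 - <<'E'
from mv import *
from vis import ray
p=ray("side",(261.2,222),.146); print(p)
if np.hypot(p[0]-.599,p[1]-.089)<.025: print(robot.job_done())
E
```

```text
[0.60536534 0.08577103 0.146     ]
the job is handed in; nothing more can be done
None
```

The job is handed in at about 34 s of the 64 s allowed: pad and carton squarely on the tray, and the canister held still in the tongs about 7 mm off the carton's centre and roughly 5 cm above it; the verdict itself was not returned.

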